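Gauge the worn small-end bush of a test engine's connecting rod

ROBOT

A 6-joint arm with a two-finger parallel gripper is mounted at the origin on the work surface. World frame = base frame: x ahead of the robot, y to its left, z up, the work surface at z = 0. Lengths are in m, angles in rad, forces in N, time in s.
With the tool pointing down it reaches from about 0.25 to 0.8 m from the base axis. Payload 8.5 kg.
Tool frame: the origin (TCP) lies at the centre of the arm's flange, where the gripper is bolted on; the fingertips stand 173 mm ahead of it and the grasp point (between the pads) lies 155 mm ahead of it (tips_ahead is the distance from the TCP to the fingertips, in m); z points along the fingers, y is the direction in which the jaws open and shut (so a half turn about z gives the same grasp; the last joint's range is limited). The gripper opens to 85 mm and grips with 20 to 120 N. Pads are 22 mm wide; open, the fingers measure 114 mm over their backs; the gripper's body (76 mm by 85 mm) begins 54 mm behind the grasp point. The pads swing forward as they close: fully open they stand 13 mm farther back than shut.
Start: joints at [1.138, 0.238, -0.013, 1.319, 0, 1.571], TCP at [0.22, 0.477, 0.405] pointing down, gripper open.
Joint ranges: [-2.66, 2.66], [-1.03, 1.9], [-1.14, 1.46], [-1.82, 2.27], [-1.45, 1.34], [-3.14, 3.14]. Speed limits (rad/s): [2.22, 2.22, 2.79, 3.14, 3.14, 3.14].

INTERFACE

Orientations are given as a 3x3 rotation matrix whose columns are the frame's x, y, z axes.
In Python, from cell import * gives the robot as it stands.
- The arm moves only by the shell command python3 -m inch 'ROWS'. ROWS is JSON, a list of rows, each an object with "dp": the shift along the tool's x, y, z in mm, a list of three; "twist": the turn about the tool's z in degrees; "grip": the finger opening in mm, from 0 to 85.4. A call has 1 to 12 rows; each row shifts and turns the commanded pose from where the row before left it, along the tool's axes as they then stand; what a row does not reach is not made up. A row lasts 1/8 s, in which the tool goes at most 62.5 mm and 10.7 degrees, less where a joint would pass 70% of its speed; a pose out of reach is approached as far as the arm can. A call with a gripper value outside its range is refused whole. The fingers move at their own pace and stop on an object; the grip force is fixed at half the most. Time passes only in rows, so rows that do not move let the fingers close. It gives the time, the measured TCP pose, the force and the opening at its end, in the units of the state.
- observe(): the state, without advancing time (a new reading comes with each control period).
- snapshot(name): name is "side" or "top"; returns a dict with "frame" (480x640x3 uint8, blue, green, red), "fx", "fy", "cx", "cy" (pixels), "extrinsics" (4x4, takes a point from world to camera coordinates). Camera axes: x right, y up, looking along -z (the intrinsics and any distortion apply to the point x, -y, -z); pixel columns grow to the right and rows downward; lengths in m; the calibration is good to about 2 mm. A picture is of the moment at which its call begins. There is no depth.
- job_done(): hands the job in, once; it reports no verdict.
The state is a dict: "t": time; "qpos": joint angles; "qvel": joint speeds; "effort": joint torques, N m; "tool_pos": TCP position; "ee_rot": TCP orientation; "contact_force": force on the tool from outside, world axes, zero at the start; "moment": the same for the moment, N m; "width": opening from 0.0 (shut) to 1.0 (fully open).
Only numpy, scipy, OpenCV 4.12 (cv2) and the standard library are available. Lean on these libraries where they do the work, as an engineer would, in place of code of your own. Each camera call takes 0.05 s, during which the arm holds its last target.

TASK

Check the brass bush in the top eye of the connecting rod, which stands in the vice, with the double-ended plug gauge from the wooden stand. Slide the long go end into the bush until the gauge's collar is home against it and draw it out again, then offer the short, thicker no-go end squarely and centrally to either mouth of the bush and keep a light, steady push on it for a second to make sure that it refuses to enter. The rod leans a little in the jaws, so find the bore by feel; never force the gauge, lay the gauge back in its stand when done, and leave everything else on the bench where it is.

Things in the scene. Friction and masses are not known exactly. Their poses are not given: they have to be found in the camera images.
- gauge: Double-ended round plug gauge, 0.18 kg, lying level along its own x; origin: middle of its grip, on the axis. Grip 22 mm across (x -22 to 22 mm, take it there, across); to each side a journal 20 mm across (to 32) and a collar 28 mm across (32 to 38). Go end at +x: 19 mm across, x 38 to 66. No-go end at -x: 23 mm across, x -38 to -50. Both noses are chamfered at 45 degrees down to 15 mm across.
- go_tip (a point): Centre of the end face of the gauge's long go end (gauge x = +66 mm).
- go_seat (a point): Point on the gauge's axis inside the go end, 11 mm from its collar (gauge x = +49 mm): it lies at the middle of the bush when the go end is fully in with the collar against the bush, from either side.
- nogo_tip (a point): Centre of the end face of the gauge's short no-go end (gauge x = -50 mm).
- vice: Grey machine vice, bolted down, base 215 x 134 mm, jaws 58 mm tall, a connecting rod clamped upright in them by its big end (lower bore, 60 mm above the table). Origin under the middle between the jaws; x runs along the screw (and the bush's bore), away from the robot. Screw and tommy bar reach x = -137 mm, no higher than 75 mm. Forces on the vice include those on the rod.
- eye_upright (a point): Where the middle of the bush would be if the rod stood upright, 150 mm above the table; axes as the vice's. But the rod leans up to 5 degrees in the jaws: the bush really lies up to 8 mm to either side of this point, along y, at this height; find it by feel or sight. Its bore runs along x, level, right through: 20 mm across, 22 mm long, mouths at x = -11 and +11 mm. The eye around it is 32 mm across.
- stand: Wooden gauge stand, fixed: base 120 x 60 x 10 mm, origin under its centre, posts 5 mm thick at x = -27 and +27 mm, each with a 90 degree V on top (rims 50 mm above the table) that carries a journal of the gauge with 2.5 mm of endways play to each side. The gauge lies along the stand's x, either way round.
- cradle (a point): Where the gauge's origin lies when the gauge rests in the stand: 50 mm above the table, midway between the two posts.
- can_a: Bystander, to be left alone: additive can, grey, 64 mm across, 144 mm tall, yellow cap. Origin under its centre.
- can_b: Bystander, to be left alone: additive can, grey, 64 mm across, 144 mm tall, white cap. Origin under its centre.
- flask: Bystander, to be left alone: closed sample bottle, pale blue, 74 mm across, 166 mm tall. Origin under its centre.
- tube_rack: Bystander, to be left alone: white test-tube rack with four tubes, 60 x 160 mm, 123 mm tall. Origin under its centre.
- piston: Bystander, to be left alone: aluminium piston standing on its skirt, 67 mm across, 56 mm tall. Origin under its centre.
- pin: Bystander, to be left alone: steel piston pin standing on end, 19 mm across, 52 mm tall (its origin is its middle, 26 mm up).
- jar: Bystander, to be left alone: small white jar, 50 mm across, 54 mm tall. Origin under its centre.
There are look-alikes about, which are no part of the job. There is more than one size of the gauge; the job needs the largest.

How it is judged:
On the way, in this order (a step that is already met when the one before it is completed fails the run):
1. the go end is fully in the bush, its collar home to within 2.5 mm (x of go_seat in the frame of eye_upright between -0.0025 and 0.0025 m and y of go_seat in the frame of eye_upright between -0.011 and 0.011 m and z of go_seat in the frame of eye_upright between -0.004 and 0.004 m and angle between the x axis of gauge and the x axis of vice, either way round below 0.06 rad), for 0.1 s.
2. the no-go end is pressed on a mouth of the bush with over 3 N for 0.5 s, square and so centred that its chamfered nose is 1 mm or more in (2.5 mm if quite centred), and does not enter ((x of nogo_tip in the frame of eye_upright between -0.01 and -0.006 m or x of nogo_tip in the frame of eye_upright between 0.006 and 0.01 m) and y of nogo_tip in the frame of eye_upright between -0.011 and 0.011 m and z of nogo_tip in the frame of eye_upright between -0.004 and 0.004 m and angle between the x axis of gauge and the x axis of vice, either way round below 0.08 rad and contact force between gauge and vice above 3 N), for 0.5 s.
At the end, for the whole second after the job is handed in: The gauge lies at rest in its stand, both journals in the V posts, either way round: its middle within 6 mm of the cradle point and its axis within 0.08 rad of the stand's, let go (distance between gauge and cradle below 0.006 m and angle between the x axis of gauge and the x axis of stand, either way round below 0.08 rad and linear speed of gauge below 0.02 m/s and contact force between the fingers and gauge below 0.1 N); the robot touches nothing.
It fails at once if the gauge is forced: more than 25 N between it and the rod or vice (contact force between gauge and vice above 25 N).
It fails at once if the gripper strikes the rod or the vice with more than 10 N (contact force between the fingers and vice above 10 N).
It fails at once if a bystander is moved by more than 15 mm (distance of any of can_a, can_b, flask, tube_rack, piston, pin, jar from where it was at the start of the episode above 0.015 m).
It also fails if it takes over 64 s, if anything falls off the work surface, if the arm or the gripper's body presses on something with over 40 N, if the wrist force passes 120 N, or if a joint passes its speed limit or range.

## Working session

There is one attempt and no reset: what is moved stays moved. The work goes in short steps, Python scripts to look and compute and a shell command to move; the robot and the scene stay as the last step left them, time stands still between calls to the robot, and variables do not carry over. Pictures are saved under pics/ and viewed, and the job is handed in when it is done.

```bash
ls; mkdir -p pics; python3 - <<'E'
from cell import *
import cv2
o=observe(); print({k:(v if not hasattr(v,'round') else v) for k,v in o.items()})
for n in("side","top"):
    s=snapshot(n); cv2.imwrite(f"pics/{n}0.png",s["frame"]); print(n,s["fx"],s["fy"],s["cx"],s["cy"],s["extrinsics"],[k for k in s])
E
```

```text
pics
{'t': 0.0, 'qpos': array([ 1.13798631e+00,  2.38804772e-01, -1.42583982e-02,  1.31918510e+00,
       -1.30632624e-05,  1.57081041e+00]), 'qvel': array([-0.00156902,  0.0010561 , -0.00183818,  0.0012455 , -0.00155686,
       -0.00054866]), 'effort': array([-2.78847430e-03, -5.38778150e+01,  3.46438193e+01,  1.82683754e-02,
       -1.95834600e-04, -5.98380950e-06]), 'tool_pos': array([0.22013222, 0.47644521, 0.40406324]), 'ee_rot': array([[-9.07784852e-01,  4.19435700e-01, -5.97119594e-04],
       [ 4.19436125e-01,  9.07783887e-01, -1.32353836e-03],
       [-1.30836911e-05, -1.45194160e-03, -9.99998946e-01]]), 'contact_force': array([ 0.18925022,  0.04942658, -0.07274334]), 'moment': array([-0.03299453, -0.01541421, -0.03083623]), 'width': 0.9982025808295991}
side 481.3005219705134 481.3005219705134 325.80377849262646 243.09528507809128 [[ 0.99693916 -0.07756499 -0.00979744 -0.52320417]
 [ 0.06346904  0.72977974  0.68072991 -0.10519769]
 [-0.04565084 -0.67926813  0.73246898 -1.25891143]
 [ 0.          0.          0.          1.        ]] ['frame', 'fx', 'fy', 'cx', 'cy', 'extrinsics']
top 435.6912096137225 435.6912096137225 316.25977850871396 237.1024961911585 [[-6.30429409e-04 -9.99976168e-01  6.87497010e-03 -3.35173297e-02]
 [ 9.98123630e-01 -2.08293558e-04  6.12305059e-02 -5.53868475e-01]
 [-6.12276147e-02  6.90067162e-03  9.98099975e-01 -1.05063389e+00]
 [ 0.00000000e+00  0.00000000e+00  0.00000000e+00  1.00000000e+00]] ['frame', 'fx', 'fy', 'cx', 'cy', 'extrinsics']
```

View pics/side0.png

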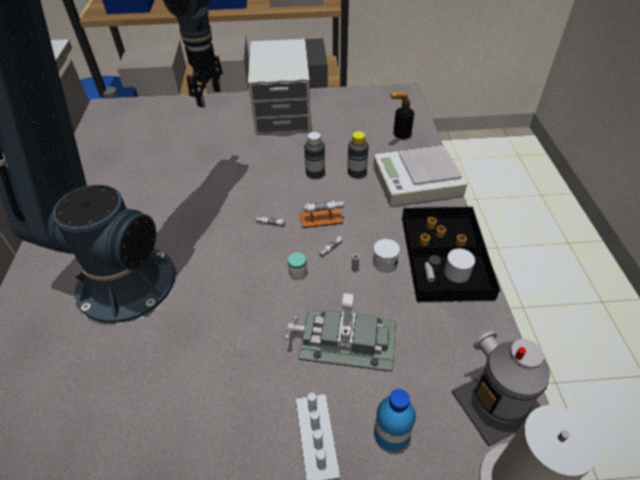

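View pics/top0.png

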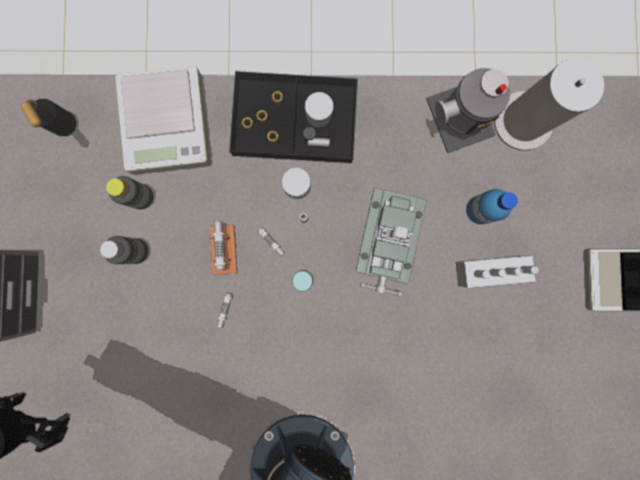

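The side view shows the gauge on the orange stand at about (322,208). The vice with the rod is at (347,330), and two small gauges lie on the bench at (270,221) and (331,246). In the top view these are the stand at (222,248), the vice at (391,235) and the small gauges at (271,241) and (225,310). The one in the stand fits: it is the largest and lies in the stand. I'll confirm it in an enlarged crop.

```bash
cat > h.py <<'E'
import numpy as np, cv2
from cell import *
def ray(s,u,v):
    E=np.array(s["extrinsics"]);R=E[:3,:3];t=E[:3,3]
    d=np.array([(u-s["cx"])/s["fx"],-(v-s["cy"])/s["fy"],-1.0])
    return -R.T@t, R.T@d
def onz(s,u,v,z):
    c,d=ray(s,u,v); return c+d*(z-c[2])/d[2]
def proj(s,p):
    E=np.array(s["extrinsics"]);q=E[:3,:3]@np.array(p)+E[:3,3]
    return np.array([s["cx"]+s["fx"]*q[0]/-q[2], s["cy"]-s["fy"]*q[1]/-q[2]])
def crop(s,x0,y0,x1,y1,k,name):
    cv2.imwrite("pics/"+name,cv2.resize(s["frame"][y0:y1,x0:x1],None,fx=k,fy=k,interpolation=cv2.INTER_CUBIC))
E
python3 - <<'E'
from h import *
import pickle
T=snapshot("top");S=snapshot("side")
pickle.dump((T,S),open("s0.pkl","wb"))
a=cv2.resize(T["frame"][205:325,195:295],None,fx=5,fy=5,interpolation=cv2.INTER_CUBIC)
cv2.imwrite("pics/c1.png",a)
crop(T,345,175,445,305,4.6,"c2.png".replace("c2","c2"))
crop(S,245,185,365,265,6,"c3.png")
crop(S,280,280,410,380,6,"c4.png")
E
```

```text
(no output)
```

View pics/c1.png

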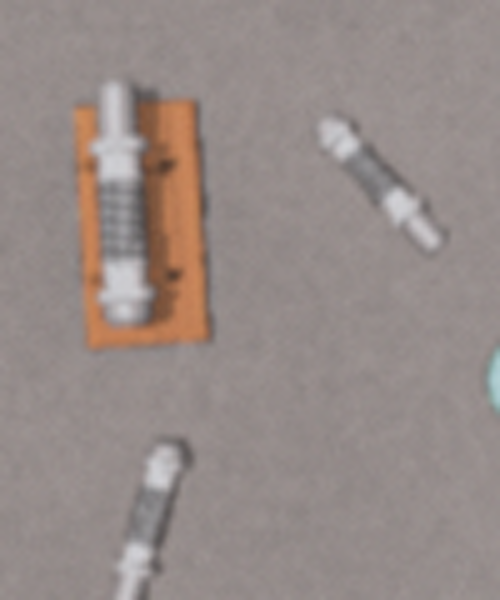

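View pics/c2.png

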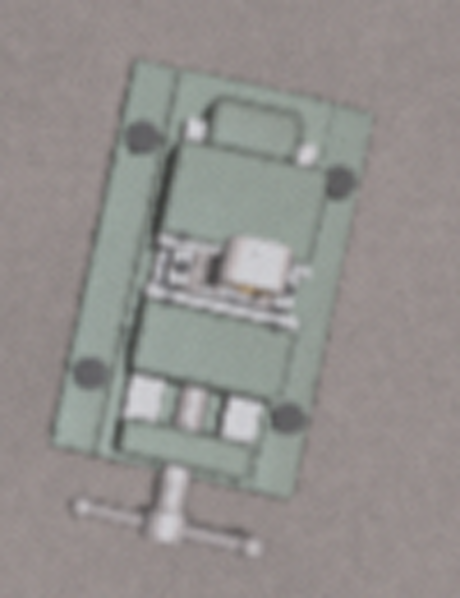

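View pics/c3.png

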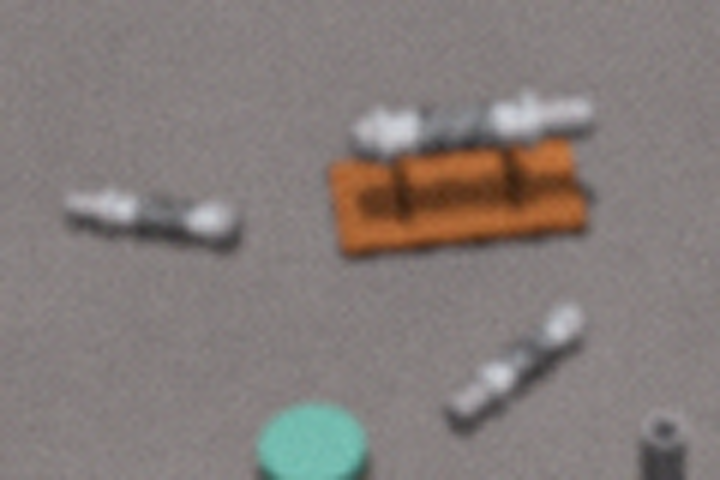

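View pics/c4.png

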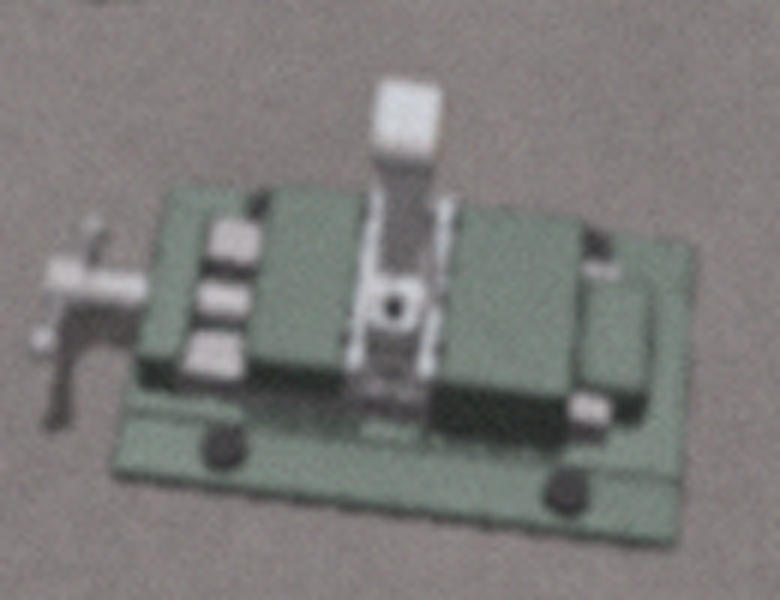

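The crop shows three gauges. The one in the orange stand, top (222,248), is clearly the largest at about 47 px long, against 28–34 px for those at (271,241) and (225,310). Its long thin go end points up in the image (+x), and the no-go end points to the robot. That is the gauge I want. Next I measure the stand, gauge, vice and rod eye.

```bash
cat > m.py <<'E'
from h import *
import pickle
T,S=pickle.load(open("s0.pkl","rb"))
def rectw(s,mask,z,name):
    cs,_=cv2.findContours(mask,cv2.RETR_EXTERNAL,cv2.CHAIN_APPROX_NONE)
    c=np.vstack([c for c in cs if cv2.contourArea(c)>30]).reshape(-1,2)
    w=np.array([onz(s,u,v,z)[:2] for u,v in c])
    r=cv2.minAreaRect((w*1000).astype(np.float32)); print(name,r); print(cv2.boxPoints(r).round(1).tolist()); return r
def hsv(s): return cv2.cvtColor(s["frame"],cv2.COLOR_BGR2HSV)
for s,n,roi in((T,"top",(200,215,245,285)),(S,"side",(290,190,355,235))):
    h=hsv(s); m=cv2.inRange(h,(5,120,80),(20,255,255)); k=np.zeros_like(m); x0,y0,x1,y1=roi;k[y0:y1,x0:x1]=m[y0:y1,x0:x1]
    rectw(s,k,0.01,n+" stand")
for s,n,roi in((T,"top",(345,175,435,290)),(S,"side",(290,295,410,380))):
    h=hsv(s); x0,y0,x1,y1=roi; print(h[(y0+y1)//2+20,(x0+x1)//2])
    m=cv2.inRange(h,(40,25,30),(90,255,255)); k=np.zeros_like(m);k[y0:y1,x0:x1]=m[y0:y1,x0:x1]
    k=cv2.morphologyEx(k,cv2.MORPH_OPEN,np.ones((3,3),np.uint8))
    cv2.imwrite(f"pics/mask_{n}.png",k)
    rectw(s,k,0.012,n+" vice")
# gauge in top crop: blob bright grey in stand roi
E
python3 m.py
```

```text
top stand ((524.0626831054688, 195.64419555664062), (115.25597381591797, 57.829315185546875), 3.882642984390259)
[[464.6000061035156, 220.60000610351562], [468.5, 162.89999389648438], [583.5, 170.6999969482422], [579.5999755859375, 228.39999389648438]]
side stand ((524.7407836914062, 192.79403686523438), (118.02965545654297, 64.43964385986328), 4.459676265716553)
[[463.3999938964844, 220.3000030517578], [468.3999938964844, 156.10000610351562], [586.0999755859375, 165.3000030517578], [581.0999755859375, 229.5]]
[ 72  16 158]Traceback (most recent call last):
  File "m.py", line 18, in <module>
    rectw(s,k,0.012,n+" vice")
    ~~~~~^^^^^^^^^^^^^^^^^^^^^
  File "m.py", line 6, in rectw
    c=np.vstack([c for c in cs if cv2.contourArea(c)>30]).reshape(-1,2)
      ~~~~~~~~~^^^^^^^^^^^^^^^^^^^^^^^^^^^^^^^^^^^^^^^^^^
    return _nx.concatenate(arrs, 0, dtype=dtype, casting=casting)
           ~~~~~~~~~~~~~~~^^^^^^^^^^^^^^^^^^^^^^^^^^^^^^^^^^^^^^^
ValueError: need at least one array to concatenate
```

```bash
python3 - <<'E'
import re
t=open('m.py').read()
t=t.replace('m=cv2.inRange(h,(40,25,30),(90,255,255));','g=cv2.GaussianBlur(s["frame"],(3,3),0).astype(int); m=((g[...,1]-g[...,2])>4).astype(np.uint8)*255;')
open('m.py','w').write(t)
E
python3 m.py
python3 - <<'E'
from m import *
print("gauge ends z50:",onz(T,218.6,221.4,.05),onz(T,220.2,270,.05))
a=np.hstack([cv2.imread("pics/mask_top.png"),])[170:300,340:440]; b=cv2.imread("pics/mask_side.png")[290:385,285:415]
cv2.imwrite("pics/mk.png",np.vstack([cv2.resize(a,(400,520))[:300],cv2.resize(b,(400,300))]))
crop(T,375,215,415,250,15,"c5.png"); crop(S,325,285,370,345,9,"c6.png")
E
```

```text
top stand ((524.0626831054688, 195.64419555664062), (115.25597381591797, 57.829315185546875), 3.882642984390259)
[[464.6000061035156, 220.60000610351562], [468.5, 162.89999389648438], [583.5, 170.6999969482422], [579.5999755859375, 228.39999389648438]]
side stand ((524.7407836914062, 192.79403686523438), (118.02965545654297, 64.43964385986328), 4.459676265716553)
[[463.3999938964844, 220.3000030517578], [468.3999938964844, 156.10000610351562], [586.0999755859375, 165.3000030517578], [581.0999755859375, 229.5]]
[ 72  16 158]
top vice ((559.8963623046875, -217.13479614257812), (129.97764587402344, 211.84237670898438), 77.30296325683594)
[[442.29998779296875, -257.29998779296875], [648.9000244140625, -303.79998779296875], [677.5, -177.0], [470.79998779296875, -130.5]]
[ 76  25 132]
side vice ((560.0136108398438, -219.73263549804688), (137.7972869873047, 212.58145141601562), 77.08122253417969)
[[441.0, -263.1000061035156], [648.2000122070312, -310.70001220703125], [679.0, -176.3000030517578], [471.79998779296875, -128.8000030517578]]
top stand ((524.0626831054688, 195.64419555664062), (1
[... 377 characters left out ...]
10000610351562], [586.0999755859375, 165.3000030517578], [581.0999755859375, 229.5]]
[ 72  16 158]
top vice ((559.8963623046875, -217.13479614257812), (129.97764587402344, 211.84237670898438), 77.30296325683594)
[[442.29998779296875, -257.29998779296875], [648.9000244140625, -303.79998779296875], [677.5, -177.0], [470.79998779296875, -130.5]]
[ 76  25 132]
side vice ((560.0136108398438, -219.73263549804688), (137.7972869873047, 212.58145141601562), 77.08122253417969)
[[441.0, -263.1000061035156], [648.2000122070312, -310.70001220703125], [679.0, -176.3000030517578], [471.79998779296875, -128.8000030517578]]
gauge ends z50: [0.58927164 0.19855222 0.05      ] [0.47408424 0.19327533 0.05      ]
```

View pics/c5.png

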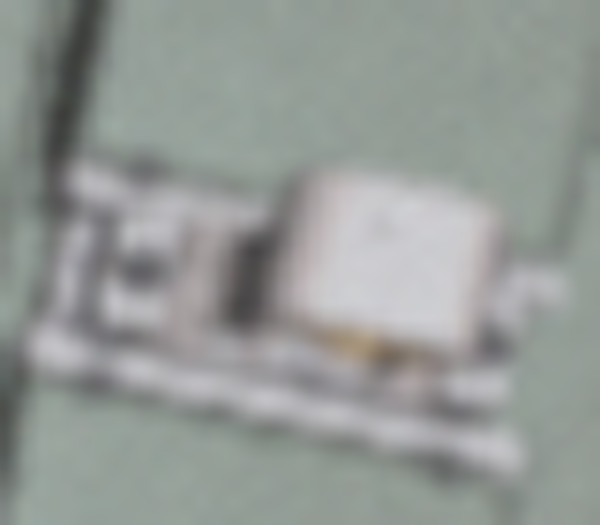

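View pics/c6.png

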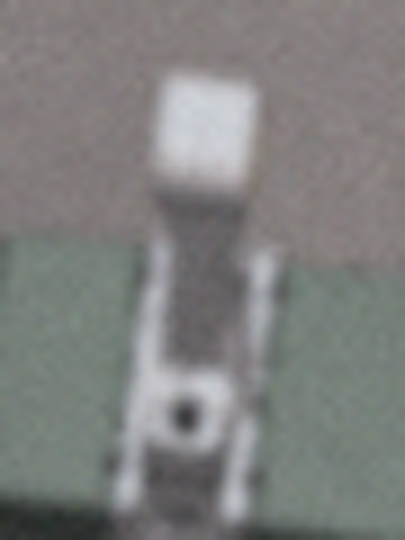

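View pics/mk.png

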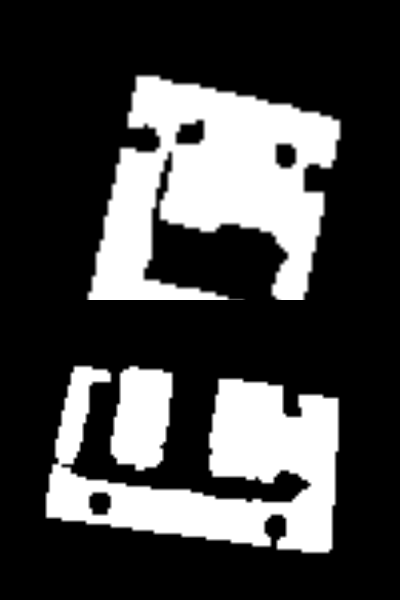

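```bash
python3 - <<'E'
from m import *
print(ray(T,0,0)[0],ray(S,0,0)[0])
p=onz(T,400.8,232.3,.15);print("top eye centre@150",p)
a=np.deg2rad(-12.8);ax=np.array([np.cos(a),np.sin(a),0]);ay=np.array([-np.sin(a),np.cos(a),0])
for o in(np.array([.560,-.2175,0]),):
  print("in vice",ax@(p-o),ay@(p-o))
  # side top edge: tangent ray at v=293.2 mid u
  for u,v in((348.5,292.8),(348.5,293.8)):
    c,d=ray(S,u,v)
    # 2D in (y',z)
    d2=np.array([ay@d,d[2]]);c2=np.array([ay@(c-o),c[2]]);d2/=np.linalg.norm(d2)
    n=np.array([-d2[1],d2[0]]); n=n if n[1]>0 else -n
    # axis q: n.(q-c2)=-0.016, q_z=.15
    y=( -0.016+n@c2-n[1]*.15)/n[0]; print("side y'",y,"n",n)
  # faces along x in both: pixel extents at top z=.166
  for s,q in((T,(403,226.3)),(T,(400,238.3)),(S,(342.2,298)),(S,(353.7,298))):
    w=onz(s,*q,.166); print("x'",ax@(w-o),ay@(w-o))
E
```

```text
top stand ((524.0626831054688, 195.64419555664062), (115.25597381591797, 57.829315185546875), 3.882642984390259)
[[464.6000061035156, 220.60000610351562], [468.5, 162.89999389648438], [583.5, 170.6999969482422], [579.5999755859375, 228.39999389648438]]
side stand ((524.7407836914062, 192.79403686523438), (118.02965545654297, 64.43964385986328), 4.459676265716553)
[[463.3999938964844, 220.3000030517578], [468.3999938964844, 156.10000610351562], [586.0999755859375, 165.3000030517578], [581.0999755859375, 229.5]]
[ 72  16 158]
top vice ((559.8963623046875, -217.13479614257812), (129.97764587402344, 211.84237670898438), 77.30296325683594)
[[442.29998779296875, -257.29998779296875], [648.9000244140625, -303.79998779296875], [677.5, -177.0], [470.79998779296875, -130.5]]
[ 76  25 132]
side vice ((560.0136108398438, -219.73263549804688), (137.7972869873047, 212.58145141601562), 77.08122253417969)
[[441.0, -263.1000061035156], [648.2000122070312, -310.70001220703125], [679.0, -176.3000030517578], [471.79998779296875, -128.8000030517578]]
[ 0.48848028 -0.02638182  1.08278173] [ 0.47080916 -0.8189496   0.98859872]
top eye centre@150 [ 0.55600461 -0.21454617  0.15      ]
in vice -0.0045505187932516926 0.0019952476934449095
side y' 0.0047314979537873576 n [0.79905251 0.60126125]
side y' 0.002081616885966556 n [0.80027985 0.59962668]
x' 0.007073888719200578 0.0030061387946394595
x' -0.019185393384788817 0.0038771363042780583
x' -0.015523466786024221 -0.0026909015391195505
x' 0.008480684515676002 0.0006559150355084823
```

```bash
cat >> h.py <<'E'
def go(x,y,z,yaw=None):
    "print dp(mm, tool axes after twist) and twist to bring TCP to x,y,z (m), tool-x yaw deg"
    o=observe(); R=np.array(o["ee_rot"]);p=np.array(o["tool_pos"])
    y0=np.degrees(np.arctan2(R[1,0],R[0,0]))
    yw=y0 if yaw is None else yaw
    tw=-((yw-y0+180)%360-180)
    a=np.deg2rad(yw); X=np.array([np.cos(a),np.sin(a),0]);Y=np.array([np.sin(a),-np.cos(a),0])
    d=(np.array([x,y,z])-p)*1000
    print("yaw",round(y0,2),"twist",round(tw,2),"dp",[round(float(v),2) for v in (X@d,Y@d,-d[2])],"t",round(o["t"],3),"F",np.round(o["contact_force"],2),"M",np.round(o["moment"],2),"w",round(o["width"]*85.4,1), "p",np.round(p*1000,2))
E
python3 -m inch '[{"twist":-9.6},{"twist":-9.6},{"twist":-9.4},{"dp":[-28,-30,0]},{"dp":[-28,-30,0]},{"dp":[-28,-30,0]},{"dp":[-28,-30,0]},{"dp":[-28,-30,0]},{"dp":[-28,-30,0]},{"dp":[-28,-30,0]},{"dp":[-28,-30,0]}]'
python3 -c "
from h import *
go(.524,.195,.29,183.8)"
```

```text
yaw 155.2 twist -28.6 dp [-284.54, -301.02, 114.31] t 0.2 F [ 0.33 -0.12 -0.06] M [-0.01  0.02  0.02] w 85.5 p [220.14 476.5  404.31]invalid input
```

```bash
python3 -m inch '[{"dp":[0,0,0],"twist":-9.6,"grip":85},{"dp":[0,0,0],"twist":-9.6,"grip":85},{"dp":[0,0,0],"twist":-9.4,"grip":85},{"dp":[-28,-30,0],"twist":0,"grip":85},{"dp":[-28,-30,0],"twist":0,"grip":85},{"dp":[-28,-30,0],"twist":0,"grip":85},{"dp":[-28,-30,0],"twist":0,"grip":85},{"dp":[-28,-30,0],"twist":0,"grip":85},{"dp":[-28,-30,0],"twist":0,"grip":85},{"dp":[-28,-30,0],"twist":0,"grip":85},{"dp":[-28,-30,0],"twist":0,"grip":85}]'
python3 -c "
from h import *
go(.524,.195,.29,183.8)"
```

```text
t: 1.58
tool_pos: [0.4605, 0.2509, 0.4046]
ee_rot: [[-0.998, -0.066, -0.0], [-0.066, 0.998, -0.0], [0.0, -0.0, -1.0]]
contact_force: [-1.1, 0.0, 0.2]
width: 0.996
yaw -176.2 twist -0.0 dp [-59.69, -59.95, 114.6] t 1.575 F [-1.05  0.03  0.22] M [ 0.04 -0.01 -0.01] w 85.1 p [460.47 250.86 404.6 ]
```

```bash
python3 -m inch '[{"dp":[-30,-30,30],"twist":0,"grip":85},{"dp":[-29,-29,40],"twist":0,"grip":85},{"dp":[0,0,30],"twist":0,"grip":85},{"dp":[0,0,0],"twist":0,"grip":85}]'
python3 - <<'E'
from h import *
go(.524,.195,.205,183.8)
T=snapshot("top");S=snapshot("side")
crop(T,190,195,270,290,6,"d1.png"); crop(S,270,160,380,240,7,"d2.png")
E
```

```text
t: 2.08
tool_pos: [0.5218, 0.1963, 0.3025]
ee_rot: [[-0.998, -0.065, -0.005], [-0.065, 0.998, -0.002], [0.005, -0.001, -1.0]]
contact_force: [-0.1, -0.6, 0.7]
width: 0.993
yaw -176.25 twist -0.05 dp [-2.13, -1.41, 97.52] t 2.075 F [-0.06 -0.56  0.7 ] M [ 0.01 -0.04 -0.01] w 84.8 p [521.78 196.26 302.52]
```

View pics/d2.png

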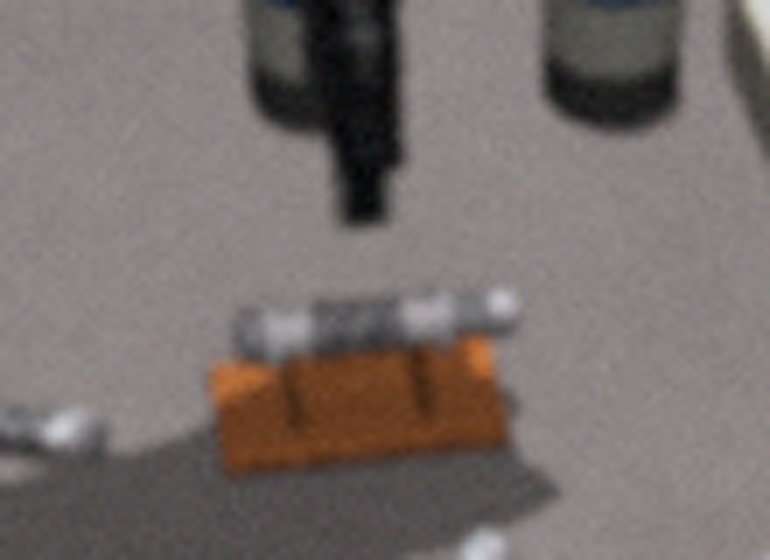

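View pics/d1.png

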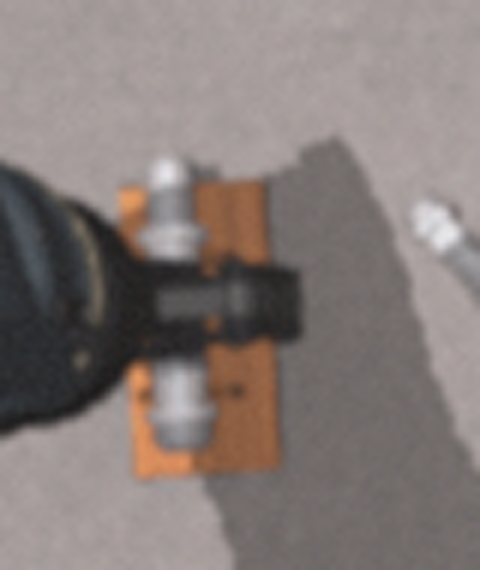

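The fingers straddle the gauge, with the finger tip above the middle of the grip (side crop about (365,220) over the grip at (360,325)). Before going down, I'll check the gauge's y from the side view.

```bash
python3 - <<'E' | tail -4
from m import *
for u,v in((322.5,205.8),(245+357/6,185+132/6),(245+592/6,185+111/6)): print(onz(S,u,v,.05))
go(.524,.195,.204,183.8)
E
python3 -m inch '[{"dp":[-2,-1.2,30],"twist":0,"grip":85},{"dp":[0,0,40],"twist":0,"grip":85},{"dp":[0,0,28],"twist":0,"grip":85},{"dp":[0,0,0],"twist":0,"grip":85},{"dp":[0,0,0],"twist":0,"grip":85}]'
python3 -c "
from h import *
go(.524,.195,.204,183.8)"
```

```text
[0.53119422 0.19794778 0.05      ]
[0.47946936 0.19745087 0.05      ]
[0.59266676 0.20229363 0.05      ]
yaw -176.18 twist 0.02 dp [-1.47, -2.35, 101.44] t 2.175 F [-0.36 -0.76  0.64] M [ 0.   -0.03  0.01] w 85.2 p [522.38 197.25 305.44]
t: 2.8
tool_pos: [0.5251, 0.1966, 0.2087]
ee_rot: [[-0.998, -0.067, 0.003], [-0.067, 0.998, 0.001], [-0.003, 0.001, -1.0]]
contact_force: [-0.4, 0.5, 0.1]
width: 0.992
yaw -176.16 twist 0.04 dp [1.21, -1.47, 4.71] t 2.8 F [-0.39  0.51  0.09] M [-0.03  0.01  0.04] w 84.7 p [525.11 196.55 208.71]
```

```bash
python3 -m inch '[{"dp":[0,0,4],"twist":0,"grip":85},{"dp":[0,0,0],"twist":0,"grip":40},{"dp":[0,0,0],"twist":0,"grip":30},{"dp":[0,0,0],"twist":0,"grip":30},{"dp":[0,0,0],"twist":0,"grip":30}]'
python3 - <<'E'
from h import *
go(.524,.196,.204,183.8)
T=snapshot("top");S=snapshot("side")
crop(T,190,195,270,290,6,"e1.png"); crop(S,270,160,380,240,7,"e2.png")
E
```

```text
t: 3.42
tool_pos: [0.5245, 0.1959, 0.2027]
ee_rot: [[-0.998, -0.066, -0.0], [-0.066, 0.998, -0.0], [0.0, -0.0, -1.0]]
contact_force: [0.1, 0.6, 0.4]
width: 0.348
yaw -176.2 twist -0.0 dp [0.45, 0.16, -1.27] t 3.425 F [0.14 0.57 0.4 ] M [ 0.04  0.01 -0.01] w 29.7 p [524.46 195.87 202.73]
```

View pics/e2.png

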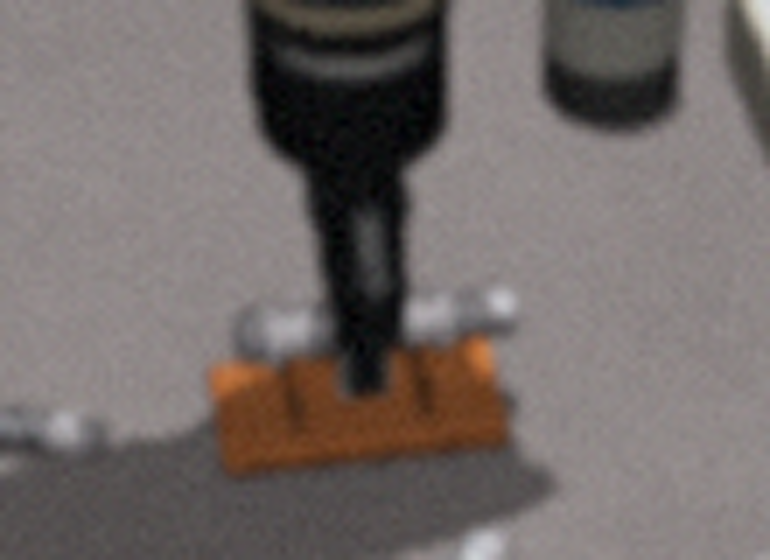

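View pics/e1.png

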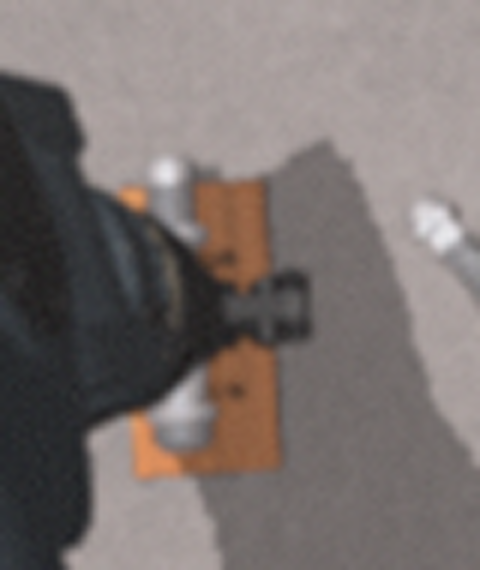

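The finger sits between the two posts (finger tip at crop x 345–385, posts at 293 and 425), with the gauge between the pads. Now I close.

```bash
python3 -m inch '[{"dp":[0,0,0],"twist":0,"grip":24},{"dp":[0,0,0],"twist":0,"grip":22.5},{"dp":[0,0,0],"twist":0,"grip":22.5}]'; python3 -m inch '[{"dp":[0,0,0],"twist":0,"grip":15},{"dp":[0,0,0],"twist":0,"grip":10},{"dp":[0,0,0],"twist":0,"grip":10}]'
```

```text
t: 3.9
tool_pos: [0.5245, 0.1956, 0.2027]
ee_rot: [[-0.998, -0.066, -0.0], [-0.066, 0.998, -0.001], [0.0, -0.001, -1.0]]
contact_force: [1.5, -3.7, 1.1]
width: 0.264
t: 4.28
tool_pos: [0.5244, 0.1954, 0.2028]
ee_rot: [[-0.998, -0.066, 0.0], [-0.066, 0.998, -0.001], [-0.0, -0.001, -1.0]]
contact_force: [0.9, -5.8, 2.9]
width: 0.239
```

```bash
python3 -m inch '[{"dp":[0,-0.4,0],"twist":0,"grip":10},{"dp":[0,0,0],"twist":0,"grip":10}]';python3 -c "
from h import *
go(.5244,.195,.3028,183.8)"
```

```text
t: 4.53
tool_pos: [0.5245, 0.1952, 0.2028]
ee_rot: [[-0.998, -0.066, 0.0], [-0.066, 0.998, -0.001], [-0.0, -0.001, -1.0]]
contact_force: [-0.6, -5.4, 3.3]
width: 0.233
yaw -176.21 twist -0.01 dp [0.09, -0.22, -99.98] t 4.525 F [-0.62 -5.44  3.3 ] M [-1.01  0.05  0.02] w 19.9 p [524.48 195.23 202.82]
```

```bash
python3 -m inch '[{"dp":[0,-0.5,0],"twist":0,"grip":10},{"dp":[0,0,0],"twist":0,"grip":10},{"dp":[0,0,0],"twist":0,"grip":10}]';python3 -c "
from h import *
go(.5244,.195,.3028,183.8)"
```

```text
t: 4.9
tool_pos: [0.5245, 0.1951, 0.2028]
ee_rot: [[-0.998, -0.066, 0.0], [-0.066, 0.998, 0.0], [-0.0, 0.0, -1.0]]
contact_force: [-1.4, -3.0, 4.3]
width: 0.237
yaw -176.19 twist 0.01 dp [0.1, -0.08, -100.0] t 4.9 F [-1.41 -2.99  4.34] M [-0.56  0.26  0.02] w 20.3 p [524.5  195.08 202.8 ]
```

```bash
python3 -m inch '[{"dp":[0,0,-10],"twist":0,"grip":10},{"dp":[0,0,-30],"twist":0,"grip":10},{"dp":[0,0,-40],"twist":0,"grip":10},{"dp":[0,0,-20],"twist":8,"grip":10},{"dp":[0,0,0],"twist":8.6,"grip":10},{"dp":[0,0,0],"twist":0,"grip":10}]'
python3 - <<'E'
from h import *
go(.4536,-.1912,.3028,167.2)
T=snapshot("top");S=snapshot("side")
crop(T,180,175,280,290,5,"f1.png"); crop(S,270,130,400,240,6,"f2.png")
E
```

```text
t: 5.65
tool_pos: [0.5244, 0.1953, 0.3031]
ee_rot: [[-0.975, 0.22, 0.0], [0.22, 0.975, 0.001], [-0.0, 0.001, -1.0]]
contact_force: [0.3, -0.0, -3.0]
width: 0.237
yaw 167.28 twist 0.08 dp [-16.54, -392.57, 0.3] t 5.65 F [ 0.34 -0.03 -3.04] M [ 0.03 -0.03 -0.01] w 20.3 p [524.45 195.28 303.1 ]
```

View pics/f2.png

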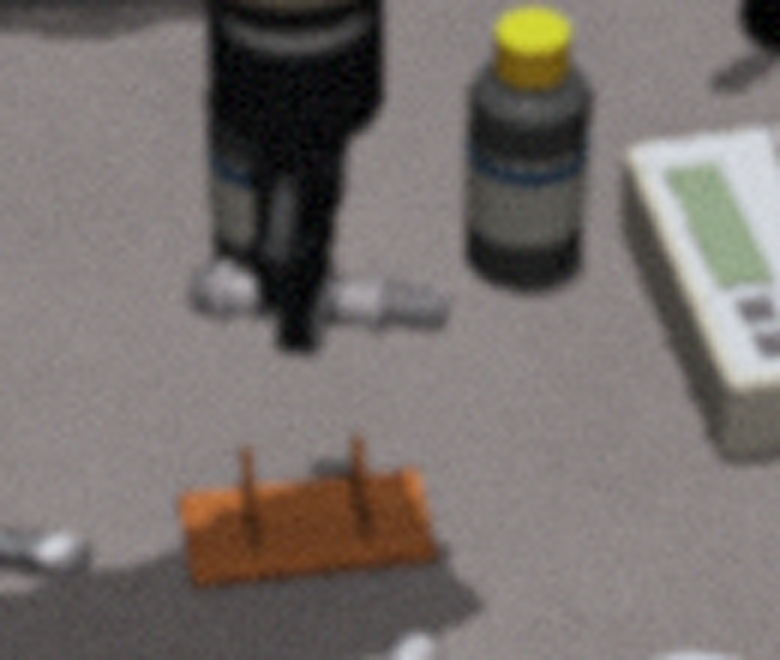

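The stand is empty and the gauge hangs level in the fingers (crop (195–445, 290–310)). Now over to the vice, staying short of the rod.

```bash
python3 -m inch '[{"dp":[-1.6,-25,0],"twist":0,"grip":10},{"dp":[-1.6,-38,0],"twist":0,"grip":10},{"dp":[-1.6,-38,0],"twist":0,"grip":10},{"dp":[-1.6,-38,0],"twist":0,"grip":10},{"dp":[-1.6,-38,0],"twist":0,"grip":10},{"dp":[-1.6,-38,0],"twist":0,"grip":10},{"dp":[-1.6,-38,0],"twist":0,"grip":10},{"dp":[-1.6,-38,0],"twist":0,"grip":10},{"dp":[-1.6,-38,0],"twist":0,"grip":10},{"dp":[-1.6,-38,0],"twist":0,"grip":10},{"dp":[-0.5,-25,0],"twist":0,"grip":10},{"dp":[0,0,0],"twist":0,"grip":10}]'
python3 - <<'E'
from h import *
go(.4536,-.1912,.3028,167.2)
T=snapshot("top");S=snapshot("side")
import pickle; pickle.dump((T,S),open("s1.pkl","wb"))
crop(T,340,200,440,300,6,"g1.png"); crop(S,250,250,390,370,5.5,"g2.png")
E
```

```text
t: 7.25
tool_pos: [0.4534, -0.1922, 0.3024]
ee_rot: [[-0.975, 0.222, -0.001], [0.222, 0.975, 0.0], [0.001, 0.0, -1.0]]
contact_force: [-0.6, 0.9, -1.9]
width: 0.236
yaw 167.2 twist 0.0 dp [0.02, 0.98, -0.39] t 7.25 F [-0.58  0.86 -1.93] M [ 0.03  0.06 -0.01] w 20.1 p [ 453.4  -192.16  302.41]
```

View pics/g2.png

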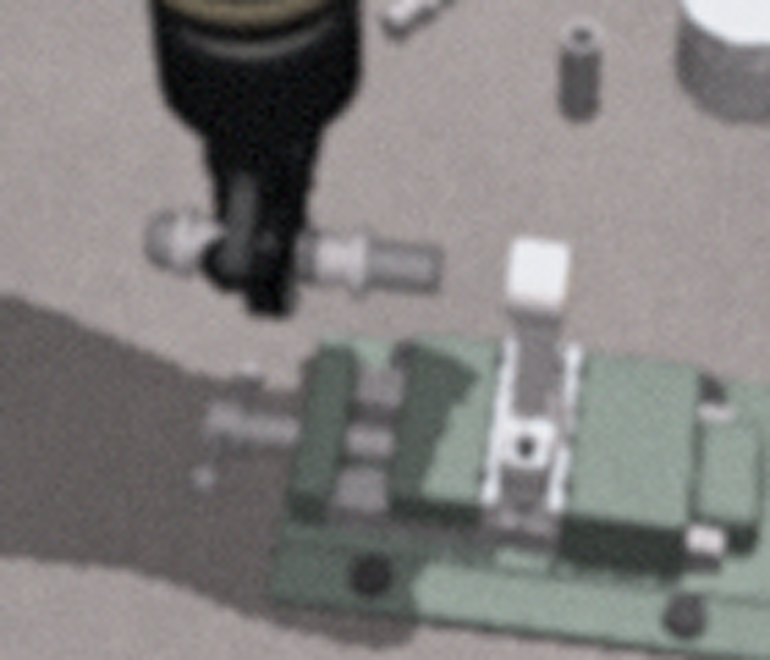

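View pics/g1.png

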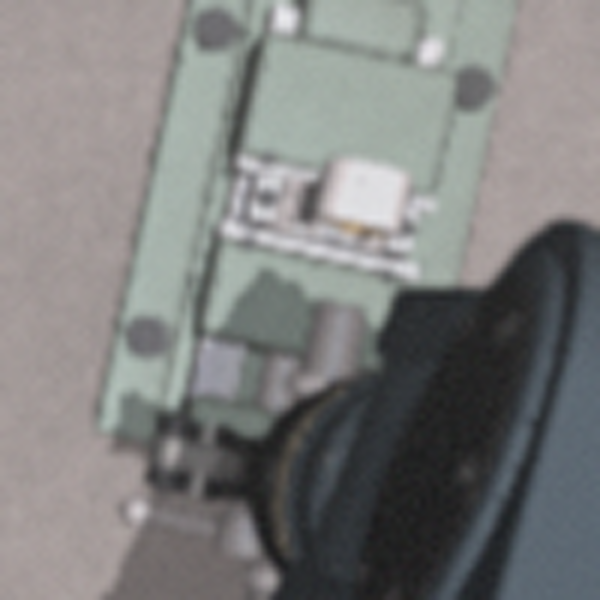

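```bash
python3 - <<'E'
from h import *
import pickle
T,S=pickle.load(open("s1.pkl","rb"))
g=cv2.cvtColor(T["frame"],cv2.COLOR_BGR2GRAY).astype(int)
f=T["frame"].astype(int); gr=f[...,1]-f[...,2]
for r in range(224,262,2): print(r,"g-r",[int(x) for x in gr[r,388:416]])
E
```

```text
224 g-r [13, 13, 12, 11, 13, 14, 14, 12, 13, 10, 11, 11, 12, 11, 9, 10, 13, 11, 12, 11, 12, 11, 11, 12, 10, 7, 9, 11]
226 g-r [9, 11, 10, 11, 11, 12, 7, 5, -1, -1, 1, 4, 7, 6, 7, 9, 10, 10, 12, 12, 10, 12, 11, 11, 10, 10, 10, 12]
228 g-r [1, 0, 1, 1, 2, 1, -4, -7, -7, -7, -2, -1, 0, -1, -1, -1, -1, 2, 2, 4, 7, 12, 12, 12, 8, 8, 10, 12]
230 g-r [-6, -9, -6, -3, -2, -4, -6, -8, -7, -4, -1, 0, -1, 0, -1, -1, 0, 1, -5, -7, -1, 9, 11, 10, 8, 8, 10, 11]
232 g-r [-9, -5, -5, -4, -4, -5, -7, -8, -5, 0, 0, 0, 0, -1, -1, 0, -1, -2, -6, -6, -2, 2, 6, 5, 7, 11, 10, 10]
234 g-r [-9, -7, -4, -1, -3, -5, -8, -7, -2, 0, 1, 1, 0, 0, 1, 0, -1, -2, -7, -5, -2, -1, -1, 1, 5, 10, 11, 10]
236 g-r [-6, -4, -3, -3, -6, -6, -8, -9, -8, -8, -6, -5, -3, -3, 1, 0, -1, -6, -8, -4, 1, 2, 8, 10, 12, 9, 11, 10]
238 g-r [-4, -1, -2, -5, -4, -3, -2, 1, -6, -15, -18, -19, -17, -13, -11, -7, -7, -7, -5, -1, 2, 6, 10, 11, 11, 12, 10, 9]
240 g-r [-1, 0, -1, -2, 0, -2, -1, -1, -2, 0, -2, -3, -6, -7, -7, -7, -5, -1, -1, 1, 3, 11, 11, 11, 10, 11, 11, 9]
242 g-r [4, 5, 2, 2, 1, 1, -1, 0, -2, -1, -1, 0, -1, -1, -2, -3, 0, -2,
[... 265 characters left out ...]
12, 11, 12, 12, 11, 11, 10, 12, 10, 11, 11, 12, 11, 10, 9, 6, 3, 5, 5, 5, 4, 4, 4, 5, 3]
250 g-r [8, 9, 9, 8, 7, 2, 2, 2, 5, 6, 8, 6, 9, 11, 11, 11, 8, 5, 3, 2, 1, 3, 2, 3, 1, 2, 3, 4]
252 g-r [9, 7, 9, 7, 0, -5, -6, -5, -1, -2, -5, -5, 1, 10, 10, 11, 6, 4, 2, 4, 2, 3, 2, 3, 4, 2, 1, 2]
254 g-r [8, 10, 9, 7, -2, -5, -4, -3, -1, -2, -6, -4, -1, 6, 10, 8, 4, 1, 2, 3, 3, 3, 3, 2, 1, 2, 2, 3]
256 g-r [10, 9, 8, 2, -3, -6, -4, -3, -1, -4, -6, -4, 3, 9, 7, 2, 0, 1, 2, 2, 3, 1, 2, 5, 2, 3, 2, 1]
258 g-r [4, 4, 3, -2, -4, -5, -4, -1, -1, -5, -5, -3, 6, 11, 6, 3, 3, 1, 1, 3, 3, 2, 2, 2, 2, 4, 2, 1]
260 g-r [-4, -1, -1, -4, -4, -4, -2, 0, -2, -6, -5, 0, 7, 7, 6, 5, 5, 2, 4, 2, 2, 2, 4, 4, 5, 0, -1, 0]
```

```bash
cat >> h.py <<'E'
A=np.deg2rad(-12.8);AX=np.array([np.cos(A),np.sin(A),0]);AY=np.array([-np.sin(A),np.cos(A),0]);O=np.array([.556,-.2145,0])
def tang(s,u,v,r,sgn,z=.15):
    "y' of axis at height z of cylinder radius r along AX, ray tangent; sgn=+1 if the edge is on +normal(z>0 or y'>0) side"
    c,d=ray(s,u,v); d2=np.array([AY@d,d[2]]);c2=np.array([AY@(c-O),c[2]]);d2/=np.linalg.norm(d2)
    n=np.array([-d2[1],d2[0]]); n=n if n[0]>0 else -n
    return ((-sgn*r+n@c2-n[1]*z)/n[0]*1000).round(2)
E
python3 - <<'E'
from h import *
import pickle
T,S=pickle.load(open("s1.pkl","rb"))
print("gauge right",[tang(T,u+.0,v,.0095,-1) for u,v in((400.6,254),(400.0,256),(399.6,258))])
print("gauge left",[tang(T,u,v,.0095,1) for u,v in((391.5,254),(391.1,256),(390.6,258))])
print("eye right",[tang(T,u,v,.016,-1) for u,v in((408.4,230),(407.3,228.))])
print("eye left",[tang(T,u,v,.016,1) for u,v in((393.3,230),(394,228.),(393.8,229))])
f=S["frame"].astype(int).sum(2)//3
for r in range(288,310): print(r,f[r,300:358].tolist()[0::2])
E
```

```text
gauge right [np.float64(0.29), np.float64(0.65), np.float64(0.59)]
gauge left [np.float64(0.02), np.float64(-0.05), np.float64(0.1)]
eye right [np.float64(1.34), np.float64(4.54)]
eye left [np.float64(0.53), np.float64(-0.04), np.float64(-0.07)]
288 [21, 23, 23, 125, 155, 155, 159, 158, 159, 159, 158, 155, 152, 152, 159, 157, 155, 157, 154, 157, 155, 155, 157, 154, 162, 160, 161, 161, 158]
289 [17, 12, 20, 115, 154, 156, 156, 158, 157, 160, 159, 155, 154, 155, 159, 156, 157, 153, 161, 160, 155, 154, 153, 157, 156, 159, 158, 160, 154]
290 [21, 18, 23, 105, 154, 152, 155, 155, 148, 158, 156, 157, 162, 160, 161, 157, 153, 158, 151, 156, 158, 151, 150, 158, 158, 158, 157, 157, 157]
291 [24, 16, 36, 98, 137, 148, 149, 147, 144, 151, 157, 158, 159, 156, 163, 160, 162, 160, 158, 154, 155, 154, 154, 162, 157, 156, 157, 156, 154]
292 [25, 17, 62, 88, 126, 141, 152, 153, 145, 142, 156, 158, 157, 155, 161, 159, 158, 162, 148, 157, 154, 157, 165, 168, 159, 156, 158, 155, 158]
293 [29, 22, 87, 104, 139, 157, 157, 170, 154, 132, 140, 147, 152, 147, 151, 155, 159, 155, 156, 157, 158, 162, 195, 198,
[... 1687 characters left out ...]
148, 151, 152, 153, 148, 153, 153, 151, 149, 151, 155, 153, 147, 148, 160, 171, 178, 189, 162, 155, 161]
306 [27, 72, 134, 149, 153, 155, 156, 155, 153, 153, 156, 152, 154, 156, 153, 151, 155, 152, 150, 152, 146, 130, 134, 144, 151, 158, 149, 155, 158]
307 [67, 98, 146, 150, 157, 157, 157, 154, 152, 150, 145, 152, 151, 150, 149, 152, 153, 152, 151, 154, 150, 134, 120, 118, 126, 135, 141, 160, 154]
308 [116, 134, 155, 157, 153, 150, 155, 160, 150, 149, 143, 156, 154, 152, 151, 154, 156, 150, 147, 153, 156, 142, 113, 113, 111, 113, 138, 156, 162]
309 [153, 155, 156, 155, 152, 153, 153, 152, 150, 151, 148, 151, 151, 151, 150, 153, 150, 150, 152, 158, 153, 152, 126, 121, 117, 113, 141, 154, 158]
```

```bash
python3 - <<'E'
from h import *
import pickle
T,S=pickle.load(open("s1.pkl","rb"))
print("gauge top",[tang(S,u,v,.0095,1) for u,v in((322,293.4),(326,293.8))],"bottom",[tang(S,u,v,.0095,-1) for u,v in((322,303.5),(326,303.9))])
print("eye top",[tang(S,u,v,.016,1) for u,v in((344,293.0),(346,293.0),(348,293.4),(350,293.7))])
o=observe(); p=o["tool_pos"]; print("tcp x',y'",AX@(p-O)*1000,AY@(p-O)*1000)
tip=onz(T,396.4,250.6,.15);print("tip x'",AX@(tip-O)*1000,AY@(tip-O)*1000)
for q in((329.5,298.5),):
  w=onz(S,*q,.15);print("side tip x'",AX@(w-O)*1000,AY@(w-O)*1000)
for q in((342.6,300),(353.3,300)):
  w=onz(S,*q,.16);print("eye x'",AX@(w-O)*1000,AY@(w-O)*1000)
E
```

```text
gauge top [np.float64(1.36), np.float64(1.49)] bottom [np.float64(-1.64), np.float64(-1.49)]
eye top [np.float64(0.83), np.float64(1.42), np.float64(0.95), np.float64(0.75)]
tcp x',y' -105.04362738613924 0.49256925942913593
tip x' -40.537275027062 0.9336422680955513
side tip x' -39.015500856439544 1.9264681726532573
eye x' -9.93167825671173 -5.397780322972938
eye x' 12.487127761824787 -2.270590396021036
```

```bash
python3 -m inch '[{"dp":[-10,0.5,-0.4],"twist":0,"grip":10},{"dp":[-10,0,0],"twist":0,"grip":10},{"dp":[-4,0,0],"twist":0,"grip":10},{"dp":[0,0,0],"twist":0,"grip":10},{"dp":[0,0,0],"twist":0,"grip":10}]'
python3 - <<'E'
from h import *
go(.4536,-.1912,.3028,167.2)
o=observe(); p=o["tool_pos"]; print("tcp x',y'",AX@(p-O)*1000,AY@(p-O)*1000)
E
```

```text
t: 7.98
tool_pos: [0.4772, -0.1956, 0.303]
ee_rot: [[-0.975, 0.221, -0.0], [0.221, 0.975, 0.0], [0.0, -0.0, -1.0]]
contact_force: [0.1, 0.4, -1.1]
width: 0.24
yaw 167.21 twist 0.01 dp [23.94, -0.94, 0.22] t 7.975 F [ 0.06  0.43 -1.09] M [ 0.09  0.04 -0.01] w 20.5 p [ 477.16 -195.58  303.02]
tcp x',y' -81.07419395033843 0.9774488656899296
```

```bash
python3 -m inch '[{"dp":[-1.5,0,0],"twist":0,"grip":10},{"dp":[-1.5,0,0],"twist":0,"grip":10},{"dp":[0,0,0],"twist":0,"grip":10}]'; python3 -m inch '[{"dp":[-1.5,0,0],"twist":0,"grip":10},{"dp":[0,0,0],"twist":0,"grip":10}]';python3 -m inch '[{"dp":[-1.5,0,0],"twist":0,"grip":10},{"dp":[0,0,0],"twist":0,"grip":10}]'
cat >> h.py <<'E'
def st():
    o=observe(); p=o["tool_pos"];f=np.array(o["contact_force"]); print("t",round(o["t"],2),"x',y',z",((AX@(p-O))*1000).round(2),(AY@(p-O)*1000).round(2),(p[2]*1000).round(2),"F'",[float(v.round(1)) for v in(AX@f,AY@f,f[2])],"M",[float(v.round(2)) for v in(AX@o["moment"],AY@o["moment"],o["moment"][2])])
E
python3 -c "
from h import *
st()"
```

```text
t: 8.35
tool_pos: [0.4803, -0.1964, 0.3032]
ee_rot: [[-0.975, 0.222, 0.0], [0.222, 0.975, -0.0], [-0.0, -0.0, -1.0]]
contact_force: [-0.3, 0.2, -0.9]
width: 0.238
t: 8.6
tool_pos: [0.4818, -0.1968, 0.3031]
ee_rot: [[-0.975, 0.222, 0.0], [0.222, 0.975, -0.0], [-0.0, -0.0, -1.0]]
contact_force: [0.5, 0.1, -2.7]
width: 0.238
t: 8.85
tool_pos: [0.4833, -0.1971, 0.3031]
ee_rot: [[-0.975, 0.222, -0.0], [0.222, 0.975, -0.0], [-0.0, -0.0, -1.0]]
contact_force: [0.1, 0.3, -2.1]
width: 0.234
t 8.85 x',y',z -74.79 0.85 303.09 F' [0.0, 0.3, -2.1] M [-0.05, -0.05, -0.04]
```

```bash
for i in 1; do python3 -m inch '[{"dp":[-1.5,0,0],"twist":0,"grip":10},{"dp":[0,0,0],"twist":0,"grip":10}]'; done; python3 -c "
from h import *
st()"; python3 -m inch '[{"dp":[-1.5,0,0],"twist":0,"grip":10},{"dp":[0,0,0],"twist":0,"grip":10}]' >/dev/null; python3 -c "
from h import *
st()"
```

```text
t: 9.1
tool_pos: [0.4847, -0.1975, 0.3031]
ee_rot: [[-0.975, 0.222, -0.0], [0.222, 0.975, -0.0], [-0.0, -0.0, -1.0]]
contact_force: [1.4, -0.4, -2.1]
width: 0.241
t 9.1 x',y',z -73.31 0.81 303.11 F' [1.5, -0.1, -2.1] M [-0.15, 0.05, -0.11]
t 9.35 x',y',z -71.83 0.82 303.11 F' [-0.0, -1.1, -2.0] M [-0.22, 0.01, -0.07]
```

```bash
python3 -m inch '[{"dp":[-1.5,-0.3,0],"twist":0,"grip":10},{"dp":[0,0,0],"twist":0,"grip":10}]' >/dev/null; python3 -c "
from h import *
st()";python3 -m inch '[{"dp":[-1.5,0,0],"twist":0,"grip":10},{"dp":[0,0,0],"twist":0,"grip":10}]' >/dev/null; python3 -c "
from h import *
st()"
python3 - <<'E'
from h import *
T=snapshot("top");S=snapshot("side")
a=cv2.resize(T["frame"][210:280,360:430],None,fx=6,fy=6,interpolation=cv2.INTER_CUBIC);b=cv2.resize(S["frame"][265:335,290:370],None,fx=6,fy=6,interpolation=cv2.INTER_CUBIC)
cv2.imwrite("pics/h1.png",np.hstack([a[:420],b[:420]])[:, :800])
E
```

```text
t 9.6 x',y',z -70.24 0.6 303.14 F' [-0.3, -0.4, -1.6] M [-0.02, 0.05, -0.02]
t 9.85 x',y',z -68.78 0.6 303.15 F' [-1.4, -0.1, -2.1] M [-0.0, 0.03, 0.02]
```

View pics/h1.png

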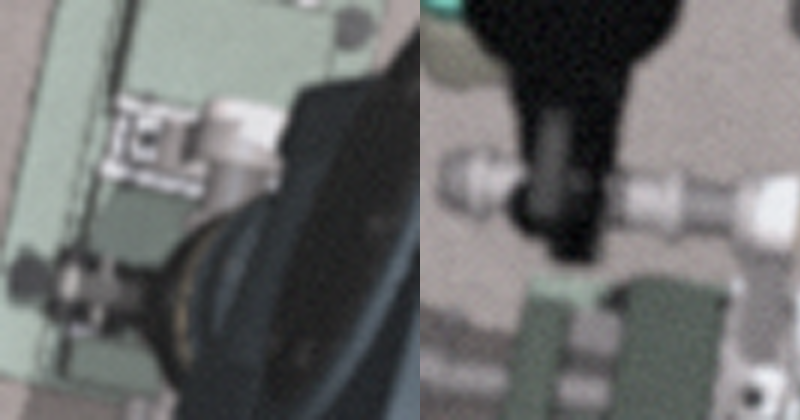

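Side view: the go end is entering the eye at about (740,205), coaxial with it and with almost no force. I continue.

```bash
python3 -m inch '[{"dp":[-2,0,0],"twist":0,"grip":10},{"dp":[-2,0,0],"twist":0,"grip":10},{"dp":[0,0,0],"twist":0,"grip":10}]' >/dev/null; python3 -c "
from h import *
st()";python3 -m inch '[{"dp":[-2,0,0],"twist":0,"grip":10},{"dp":[-2,0,0],"twist":0,"grip":10},{"dp":[0,0,0],"twist":0,"grip":10}]' >/dev/null; python3 -c "
from h import *
st()"
```

```text
t 10.32 x',y',z -64.73 0.56 303.08 F' [-0.9, -1.0, -2.5] M [0.0, -0.02, -0.02]
t 10.7 x',y',z -60.74 0.57 303.11 F' [-0.2, -0.7, -2.2] M [0.03, 0.03, 0.06]
```

```bash
python3 -m inch '[{"dp":[-2,0,0],"twist":0,"grip":10},{"dp":[-2,0,0],"twist":0,"grip":10},{"dp":[0,0,0],"twist":0,"grip":10}]' >/dev/null; python3 -c "
from h import *
st()";python3 -m inch '[{"dp":[-1.5,0,0],"twist":0,"grip":10},{"dp":[-1.5,0,0],"twist":0,"grip":10},{"dp":[0,0,0],"twist":0,"grip":10}]' >/dev/null; python3 -c "
from h import *
st()"
```

```text
t 11.07 x',y',z -56.75 0.57 303.11 F' [0.2, 0.2, -1.8] M [0.07, 0.04, -0.0]
t 11.45 x',y',z -53.79 0.55 303.1 F' [0.2, 0.2, -1.7] M [-0.03, 0.08, -0.03]
```

Now 0.8–1 mm steps, feeling for the collar.

```bash
python3 -m inch '[{"dp":[-1,0,0],"twist":0,"grip":10},{"dp":[-1,0,0],"twist":0,"grip":10},{"dp":[0,0,0],"twist":0,"grip":10}]' >/dev/null; python3 -c "
from h import *
st()";python3 -m inch '[{"dp":[-0.8,0,0],"twist":0,"grip":10},{"dp":[0,0,0],"twist":0,"grip":10}]' >/dev/null; python3 -c "
from h import *
st()"
```

```text
t 11.82 x',y',z -51.85 0.55 303.11 F' [-0.2, 0.1, -1.7] M [-0.01, 0.01, 0.03]
t 12.07 x',y',z -51.05 0.57 303.12 F' [0.4, -0.3, -1.9] M [-0.03, 0.03, -0.0]
```

```bash
python3 -m inch '[{"dp":[-0.8,0,0],"twist":0,"grip":10},{"dp":[0,0,0],"twist":0,"grip":10}]' >/dev/null; python3 -c "
from h import *
st()"
```

```text
t 12.32 x',y',z -50.26 0.56 303.12 F' [0.5, 0.2, -2.3] M [-0.02, 0.04, 0.03]
```

```bash
python3 -m inch '[{"dp":[-0.8,0,0],"twist":0,"grip":10},{"dp":[0,0,0],"twist":0,"grip":10}]' >/dev/null; python3 -c "
from h import *
st()"; python3 -m inch '[{"dp":[-0.8,0,0],"twist":0,"grip":10},{"dp":[0,0,0],"twist":0,"grip":10}]' >/dev/null; python3 -c "
from h import *
st()"
```

```text
t 12.57 x',y',z -49.46 0.57 303.11 F' [-0.0, -0.2, -1.5] M [-0.04, 0.02, 0.01]
t 12.82 x',y',z -48.99 0.57 303.0 F' [-2.9, 0.4, -1.1] M [-0.03, 0.49, -0.04]
```

```bash
python3 -m inch '[{"dp":[-0.5,0,0],"twist":0,"grip":10},{"dp":[0,0,0],"twist":0,"grip":10},{"dp":[0,0,0],"twist":0,"grip":10}]' >/dev/null; python3 -c "
from h import *
st()
T=snapshot('top');S=snapshot('side')
crop(S,270,250,390,350,6,'i1.png')"
```

```text
t 13.2 x',y',z -48.8 0.59 302.98 F' [-5.4, 0.6, -0.2] M [-0.03, 0.98, 0.0]
```

View pics/i1.png

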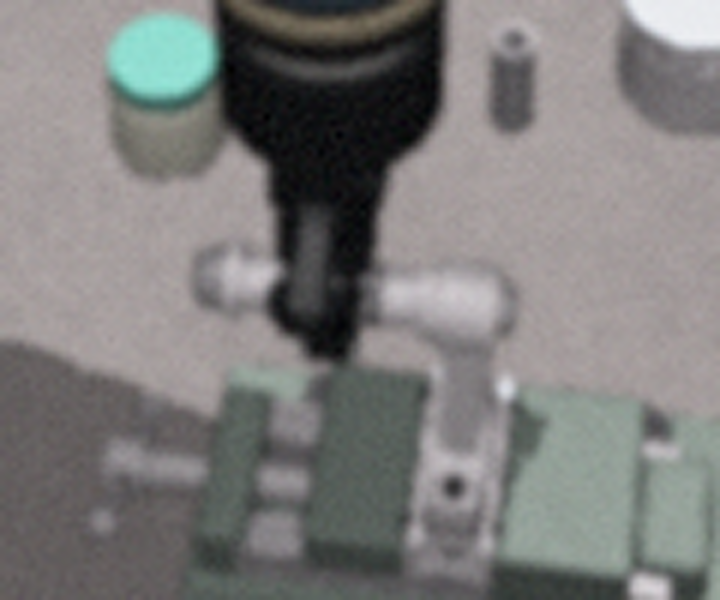

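The collar is home against the eye (crop about (430,300)). The go tip shows at the far mouth (515,300), and the axial push is 5 N. I draw it out.

```bash
python3 -m inch '[{"dp":[2,0,0],"twist":0,"grip":10},{"dp":[3,0,0],"twist":0,"grip":10},{"dp":[4,0,0],"twist":0,"grip":10}]' >/dev/null; python3 -c "
from h import *
st()"; python3 -m inch '[{"dp":[5,0,0],"twist":0,"grip":10},{"dp":[5,0,0],"twist":0,"grip":10},{"dp":[5,0,0],"twist":0,"grip":10},{"dp":[6,0,0],"twist":0,"grip":10},{"dp":[6,0,0],"twist":0,"grip":10},{"dp":[6,0,0],"twist":0,"grip":10},{"dp":[0,0,0],"twist":0,"grip":10}]' >/dev/null; python3 -c "
from h import *
st()"
```

```text
t 13.68 x',y',z -57.26 0.56 303.21 F' [0.1, 0.4, -1.7] M [-0.04, -0.04, -0.07]
t 14.55 x',y',z -90.67 0.56 303.22 F' [0.7, 0.5, -1.1] M [-0.02, 0.0, -0.03]
```

```bash
python3 -m inch '[{"dp":[0,0,-20],"twist":0,"grip":10},{"dp":[0,0,-40],"twist":0,"grip":10},{"dp":[-10,0,0],"twist":0,"grip":10},{"dp":[-26,0,0],"twist":0,"grip":10},{"dp":[-30,0,0],"twist":0,"grip":10},{"dp":[-30,0,0],"twist":0,"grip":10},{"dp":[-30,0,0],"twist":0,"grip":10},{"dp":[-26,0,0],"twist":0,"grip":10},{"dp":[-15,0,0],"twist":0,"grip":10},{"dp":[0,0,0],"twist":0,"grip":10}]' >/dev/null; python3 -c "
from h import *
st()
go(*(O+AX*.076+AY*.00057+np.array([0,0,.303])),167.2)"
```

```text
t 15.8 x',y',z 77.78 0.66 361.16 F' [0.2, 0.1, -1.4] M [0.01, 0.03, -0.01]
yaw 167.21 twist 0.01 dp [1.78, -0.09, 58.16] t 15.8 F [ 0.24  0.07 -1.44] M [ 0.02  0.03 -0.01] w 20.2 p [ 632.   -231.08  361.16]
```

```bash
python3 -m inch '[{"dp":[0,0,15],"twist":0,"grip":10},{"dp":[0,0,25],"twist":0,"grip":10},{"dp":[0,0,15],"twist":0,"grip":10},{"dp":[0,0,3],"twist":0,"grip":10},{"dp":[0,0,0],"twist":0,"grip":10},{"dp":[0,0,0],"twist":0,"grip":10}]' >/dev/null; python3 -c "
from h import *
st()
go(*(O+AX*.072+AY*.00057+np.array([0,0,.303])),167.2)
T=snapshot('top');S=snapshot('side')
crop(S,310,250,430,350,6,'j1.png')
crop(T,360,170,440,260,6,'j2.png')"
```

```text
t 16.55 x',y',z 77.0 0.53 306.07 F' [0.4, 1.0, -1.4] M [-0.04, -0.01, -0.0]
yaw 167.2 twist 0.0 dp [5.0, 0.04, 3.07] t 16.55 F [ 0.66  0.91 -1.43] M [-0.04  0.   -0.  ] w 20.3 p [ 631.21 -231.04  306.07]
```

View pics/j1.png

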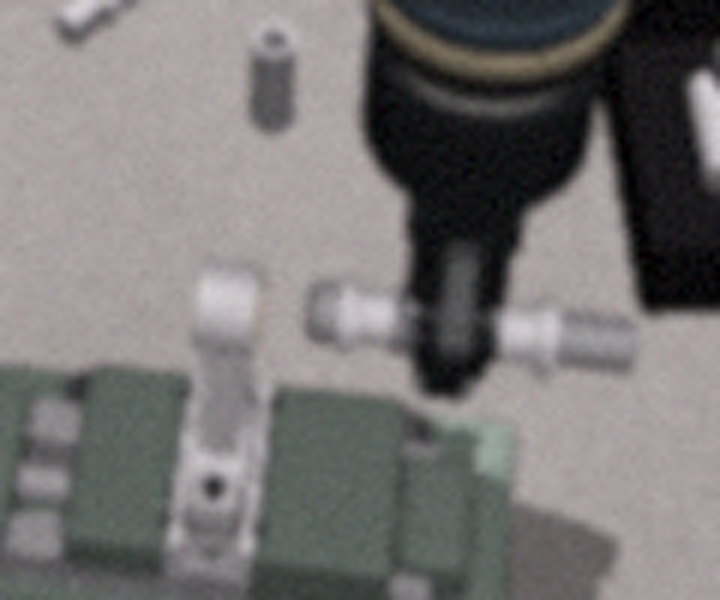

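View pics/j2.png

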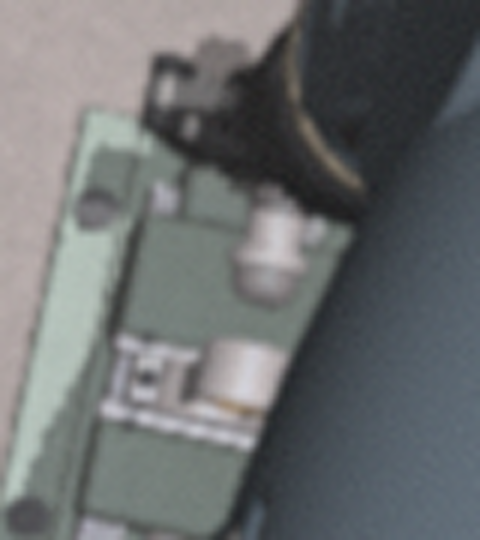

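The gauge is on the far side with its no-go end facing the eye (side crop: no-go nose at (310,310), eye at (230,300)), and they look coaxial. I go to height and approach.

```bash
python3 -m inch '[{"dp":[4,0,2.9],"twist":0,"grip":10},{"dp":[6,0,0],"twist":0,"grip":10},{"dp":[3,0,0],"twist":0,"grip":10},{"dp":[0,0,0],"twist":0,"grip":10},{"dp":[0,0,0],"twist":0,"grip":10}]' >/dev/null; python3 -c "
from h import *
st()"
```

```text
t 17.27 x',y',z 63.87 0.59 302.37 F' [-0.8, -0.1, -1.7] M [-0.01, 0.03, 0.04]
```

```bash
python3 -m inch '[{"dp":[1.5,0,-0.7],"twist":0,"grip":10},{"dp":[1,0,0],"twist":0,"grip":10},{"dp":[0,0,0],"twist":0,"grip":10}]' >/dev/null; python3 -c "
from h import *
st()";python3 -m inch '[{"dp":[1,0,0],"twist":0,"grip":10},{"dp":[0,0,0],"twist":0,"grip":10}]' >/dev/null; python3 -c "
from h import *
st()"
```

```text
t 17.65 x',y',z 61.22 0.57 302.93 F' [1.1, -0.0, -2.0] M [0.04, -0.0, 0.01]
t 17.9 x',y',z 60.23 0.59 302.93 F' [0.9, -0.1, -2.2] M [0.0, 0.05, 0.0]
```

```bash
python3 -m inch '[{"dp":[0.8,0,0],"twist":0,"grip":10},{"dp":[0,0,0],"twist":0,"grip":10}]' >/dev/null; python3 -c "
from h import *
st()"
```

```text
t 18.15 x',y',z 59.43 0.58 302.93 F' [-0.3, -0.1, -1.0] M [-0.03, 0.05, -0.0]
```

```bash
python3 -m inch '[{"dp":[0.5,0,0],"twist":0,"grip":10},{"dp":[0,0,0],"twist":0,"grip":10}]' >/dev/null; python3 -c "
from h import *
st()"; python3 -m inch '[{"dp":[0.5,0,0],"twist":0,"grip":10},{"dp":[0,0,0],"twist":0,"grip":10}]' >/dev/null; python3 -c "
from h import *
st()"
```

```text
t 18.4 x',y',z 58.96 0.6 302.92 F' [-1.2, -0.6, -2.3] M [0.02, 0.04, -0.04]
t 18.65 x',y',z 58.47 0.56 302.93 F' [-0.2, -0.2, -2.8] M [0.02, -0.05, 0.0]
```

```bash
python3 -m inch '[{"dp":[0.5,0,0],"twist":0,"grip":10},{"dp":[0,0,0],"twist":0,"grip":10}]' >/dev/null; python3 -c "
from h import *
st()"; python3 -m inch '[{"dp":[0.5,0,0],"twist":0,"grip":10},{"dp":[0,0,0],"twist":0,"grip":10}]' >/dev/null; python3 -c "
from h import *
st()"
```

```text
t 18.9 x',y',z 58.11 0.53 303.02 F' [0.7, -0.5, -1.8] M [-0.04, -0.19, 0.02]
t 19.15 x',y',z 57.82 0.5 303.11 F' [4.1, -0.6, -2.6] M [-0.1, -0.71, 0.05]
```

Contact at the expected depth, about 2.5 mm in, so it is centred. I add a little push and hold for over a second.

```bash
python3 -m inch '[{"dp":[0.5,0,0],"twist":0,"grip":10},{"dp":[0.3,0,0],"twist":0,"grip":10},{"dp":[0,0,0],"twist":0,"grip":10},{"dp":[0,0,0],"twist":0,"grip":10}]' >/dev/null; python3 -c "
from h import *
st()"; python3 -m inch '[{"dp":[0,0,0],"twist":0,"grip":10},{"dp":[0,0,0],"twist":0,"grip":10},{"dp":[0,0,0],"twist":0,"grip":10},{"dp":[0,0,0],"twist":0,"grip":10},{"dp":[0,0,0],"twist":0,"grip":10}]' >/dev/null;  python3 -c "
from h import *
st()
S=snapshot('side')
crop(S,310,250,430,350,6,'k1.png')"; python3 -m inch '[{"dp":[0,0,0],"twist":0,"grip":10},{"dp":[0,0,0],"twist":0,"grip":10},{"dp":[0,0,0],"twist":0,"grip":10},{"dp":[0,0,0],"twist":0,"grip":10},{"dp":[0,0,0],"twist":0,"grip":10}]' >/dev/null;  python3 -c "
from h import *
st()"
```

```text
t 19.65 x',y',z 57.46 0.5 303.26 F' [6.8, -1.2, -3.2] M [-0.11, -1.31, -0.02]
t 20.27 x',y',z 57.47 0.53 303.26 F' [7.3, -0.0, -2.2] M [-0.14, -1.33, 0.04]
t 20.95 x',y',z 57.48 0.5 303.26 F' [6.4, -0.6, -3.4] M [-0.17, -1.28, 0.02]
```

View pics/k1.png

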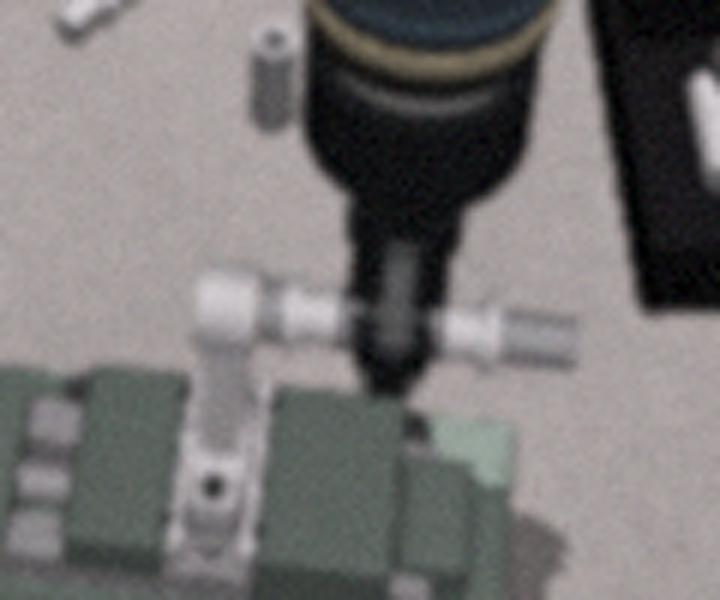

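The no-go end refuses: steady 6.5–7 N for about 1.4 s with no creep (x' 57.46→57.48). In the crop the nose sits on the far mouth at (262,305) with the rest of the end still outside. Now I back off and carry it home.

```bash
python3 -m inch '[{"dp":[-3,0,0],"twist":0,"grip":10},{"dp":[-6,0,0],"twist":0,"grip":10},{"dp":[-15,0,0],"twist":0,"grip":10},{"dp":[0,0,-30],"twist":0,"grip":10},{"dp":[0,0,0],"twist":-8.3,"grip":10},{"dp":[0,0,0],"twist":-8.3,"grip":10},{"dp":[0,0,0],"twist":0,"grip":10}]' >/dev/null; python3 -c "
from h import *
st(); go(.5245,.195,.3028,183.8)"
```

```text
t 21.82 x',y',z 80.71 0.65 332.7 F' [0.3, 0.9, -1.4] M [-0.03, -0.0, 0.01]
yaw -176.25 twist -0.05 dp [81.83, 433.12, 29.9] t 21.825 F [ 0.49  0.85 -1.38] M [-0.03  0.    0.01] w 20.2 p [ 634.85 -231.74  332.7 ]
```

```bash
python3 -m inch '[{"dp":[6,25,0],"twist":0,"grip":10},{"dp":[8,42,0],"twist":0,"grip":10},{"dp":[8,42,0],"twist":0,"grip":10},{"dp":[8,42,0],"twist":0,"grip":10},{"dp":[8,42,0],"twist":0,"grip":10},{"dp":[8,42,0],"twist":0,"grip":10},{"dp":[8,42,0],"twist":0,"grip":10},{"dp":[8,42,0],"twist":0,"grip":10},{"dp":[8,42,0],"twist":0,"grip":10},{"dp":[7,42,0],"twist":0,"grip":10},{"dp":[5,29,0],"twist":0,"grip":10},{"dp":[0,0,0],"twist":0,"grip":10}]' >/dev/null; python3 -m inch '[{"dp":[0,0,30],"twist":0,"grip":10},{"dp":[0,0,0],"twist":0,"grip":10},{"dp":[0,0,0],"twist":0,"grip":10}]' >/dev/null;python3 -c "
from h import *
go(.5245,.195,.2228,183.8)"
```

```text
yaw -176.3 twist -0.1 dp [0.06, 1.72, 80.76] t 23.7 F [-0.12 -0.37 -1.55] M [0.02 0.04 0.02] w 20.1 p [524.67 193.29 303.56]
```

```bash
python3 -m inch '[{"dp":[0,1.7,25],"twist":-0.1,"grip":10},{"dp":[0,0,35],"twist":0,"grip":10},{"dp":[0,0,18],"twist":0,"grip":10},{"dp":[0,0,0],"twist":0,"grip":10},{"dp":[0,0,0],"twist":0,"grip":10}]' >/dev/null;python3 -c "
from h import *
go(.5245,.195,.2028,183.8)
T=snapshot('top');S=snapshot('side')
crop(S,270,160,380,240,7,'l1.png');crop(T,190,195,270,290,6,'l2.png')"
```

```text
yaw -176.13 twist 0.07 dp [0.45, -0.47, 23.49] t 24.325 F [ 0.78 -0.04 -2.44] M [ 0.03 -0.02  0.01] w 20.5 p [524.91 195.5  226.29]
```

View pics/l1.png

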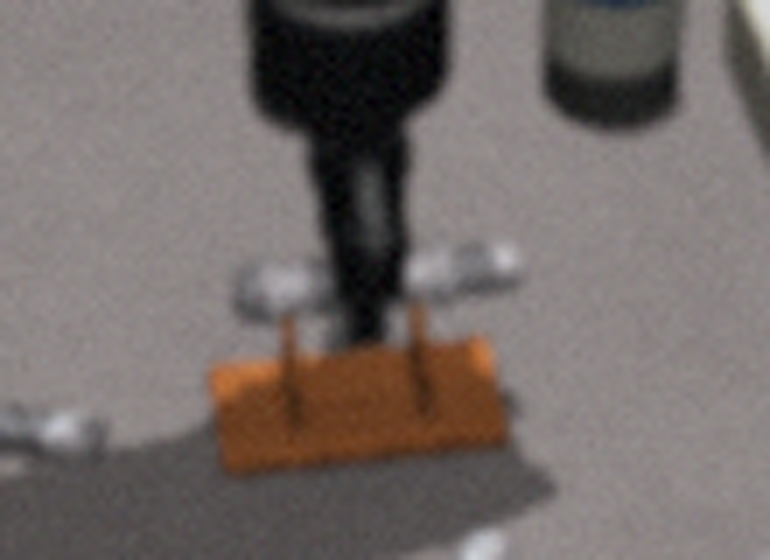

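View pics/l2.png

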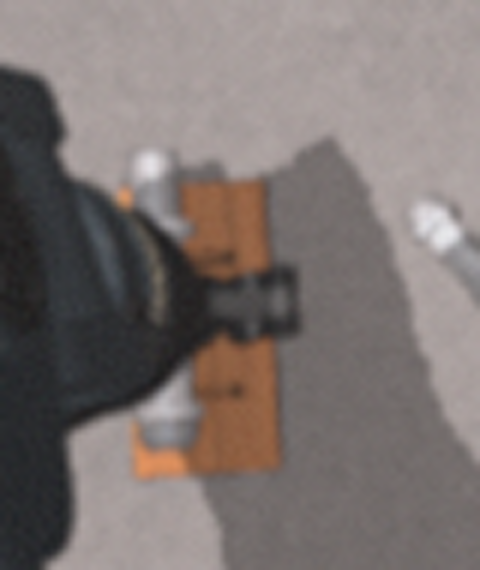

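The gauge hangs over the two posts (post tops at (288,320) and (417,300)) with its collars outside them. I lower it.

```bash
python3 -m inch '[{"dp":[0.4,-0.4,8],"twist":0,"grip":10},{"dp":[0,0,8],"twist":0,"grip":10},{"dp":[0,0,5],"twist":0,"grip":10},{"dp":[0,0,0],"twist":0,"grip":10},{"dp":[0,0,0],"twist":0,"grip":10}]' >/dev/null;python3 -c "
from h import *
go(.5245,.195,.2028,183.8)"
```

```text
yaw -176.1 twist 0.1 dp [-0.62, -0.13, 1.07] t 25.05 F [ 0.34  0.   -2.04] M [ 0.02 -0.   -0.04] w 20.4 p [523.87 195.09 203.87]
```

```bash
python3 -m inch '[{"dp":[-0.4,0,0.6],"twist":0,"grip":10},{"dp":[0,0,0.4],"twist":0,"grip":10},{"dp":[0,0,0],"twist":0,"grip":10}]' >/dev/null;python3 -c "
from h import *
go(.5245,.195,.2028,183.8)"
```

```text
yaw -176.1 twist 0.1 dp [-0.13, -0.1, 0.24] t 25.425 F [ 0.85 -0.15 -1.11] M [-0.06 -0.03 -0.05] w 20.4 p [524.36 195.09 203.04]
```

```bash
python3 -m inch '[{"dp":[0,0,0.5],"twist":0,"grip":10},{"dp":[0,0,0],"twist":0,"grip":10}]' >/dev/null;python3 -c "
from h import *
go(.5245,.195,.2028,183.8)"
```

```text
yaw -176.1 twist 0.1 dp [-0.16, -0.08, 0.05] t 25.675 F [-0.23 -1.26  5.12] M [-0.22  0.2  -0.04] w 20.2 p [524.34 195.07 202.85]
```

Contact with the Vs (+7 N up). I open gently, then fully.

```bash
python3 -m inch '[{"dp":[0,0,-0.3],"twist":0,"grip":21},{"dp":[0,0,0],"twist":0,"grip":24},{"dp":[0,0,0],"twist":0,"grip":30},{"dp":[0,0,0],"twist":0,"grip":50},{"dp":[0,0,0],"twist":0,"grip":85},{"dp":[0,0,0],"twist":0,"grip":85},{"dp":[0,0,0],"twist":0,"grip":85},{"dp":[0,0,0],"twist":0,"grip":85}]' >/dev/null;python3 -c "
from h import *
go(.5245,.195,.3028,183.8)"
```

```text
yaw -176.1 twist 0.1 dp [-0.25, -0.11, -100.09] t 26.675 F [-0.98  0.9   0.21] M [-0.01  0.06  0.  ] w 85.0 p [524.25 195.09 202.71]
```

```bash
python3 -m inch '[{"dp":[0,0,-15],"twist":0,"grip":85},{"dp":[0,0,-30],"twist":0,"grip":85},{"dp":[0,0,-50],"twist":0,"grip":85},{"dp":[0,0,-50],"twist":0,"grip":85},{"dp":[30,0,-30],"twist":0,"grip":85},{"dp":[50,0,0],"twist":0,"grip":85},{"dp":[50,0,0],"twist":0,"grip":85},{"dp":[50,0,0],"twist":0,"grip":85},{"dp":[20,0,0],"twist":0,"grip":85},{"dp":[0,0,0],"twist":0,"grip":85},{"dp":[0,0,0],"twist":0,"grip":85}]' ;python3 -c "
from h import *
T=snapshot('top');S=snapshot('side')
crop(S,270,160,380,240,7,'n1.png');crop(T,190,195,270,290,6,'n2.png');cv2.imwrite('pics/n3.png',T['frame'])
st()"
```

```text
t: 28.05
tool_pos: [0.3257, 0.1819, 0.3783]
ee_rot: [[-0.998, -0.068, 0.002], [-0.068, 0.998, 0.001], [-0.002, 0.0, -1.0]]
contact_force: [0.3, 0.2, -0.2]
width: 1.0
t 28.15 x',y',z -312.27 335.41 377.76 F' [-1.0, 0.2, -0.2] M [-0.01, 0.0, -0.07]
```

View pics/n1.png

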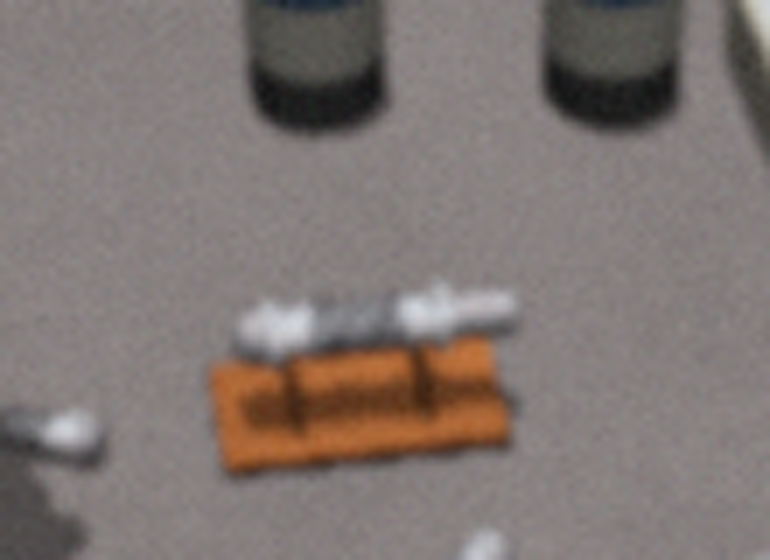

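View pics/n2.png

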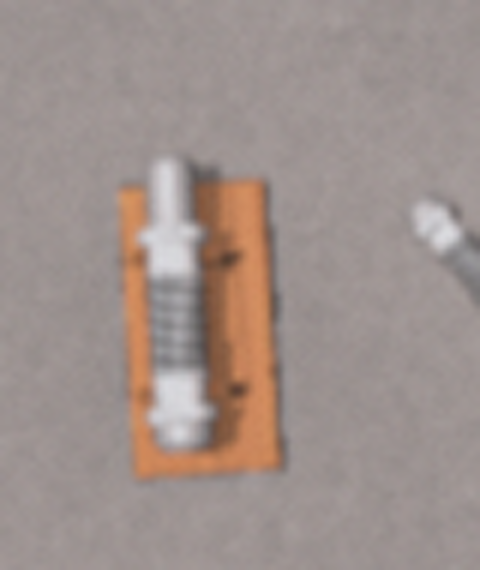

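View pics/n3.png

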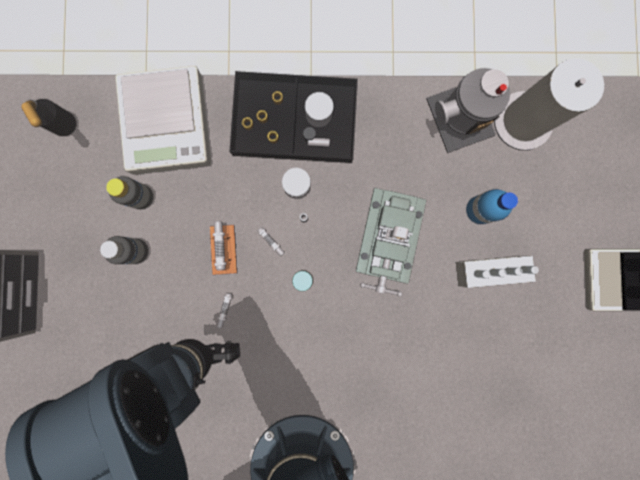

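The gauge lies in both Vs as at the start: go tip at (218.5,221), no-go end at (220,270). All bystanders are at their old pixels, and the arm is clear.

```bash
python3 -c "
from h import *
st(); print(job_done()); st()"
```

```text
t 28.15 x',y',z -312.27 335.41 377.76 F' [-1.0, 0.2, -0.2] M [-0.01, 0.0, -0.07]
the job is handed in; nothing more can be done
None
the job is handed in; nothing more can be done
```

The bush passes: the go end went fully in and the no-go end refused to enter. The job is handed in at 28 s of the 64 s allowed; no verdict was reported.

- **Go end:** I used the largest gauge, the one in the wooden stand. The go end slid through the near mouth with side forces of about 1 N. Its collar came home at about 5 N, and I drew it out again.
- **No-go end:** I carried the gauge over the rod and offered the no-go end to the far mouth. It took a steady 6.5–7 N for over a second without creeping in.
- **Back in the stand:** The last pictures show the gauge in both V posts, in the same place as at the start, and let go. The bystanders look unmoved, and the arm was clear with about zero force.
- **One disagreement:** The gripper position put the no-go nose about 3.4 mm in under load, against a nominal 2.5 mm. I put this down to flex in the arm or a small slip in the grip. It would put the nose at x of about 7.6 mm, still inside the 6–10 mm band.

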